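Switch off the mixer base and take off its hub cap

ROBOT

A 6-joint arm with a two-finger parallel gripper is mounted at the origin on the work surface. World frame = base frame: x ahead of the robot, y to its left, z up, the work surface at z = 0. Lengths are in m, angles in rad, forces in N, time in s.
With the tool pointing down it reaches from about 0.15 to 0.775 m from the base axis. Payload 6.1 kg.
Tool frame: the origin (TCP) lies between the finger pads; the fingertips stand 8 mm ahead of it and the grasp point (between the pads) lies 11 mm behind it; z points along the fingers, y is the line along which they close (so a half turn about z gives the same grasp; the last joint's range is limited). The gripper opens to 85 mm and grips with 20 to 120 N. Pads are 22 mm wide; open, the fingers measure 114 mm over their backs; the gripper's body (76 mm by 85 mm) begins 54 mm behind the grasp point. The pads swing forward as they close: fully open they stand 13 mm farther back than shut.
Start: joints at [-1.129, 0.126, -0.04, 1.405, 0, 1.571], TCP at [0.224, -0.475, 0.239] pointing down, gripper open.
Joint ranges: [-2.72, 2.72], [-0.95, 1.95], [-1.27, 1.35], [-1.78, 2.02], [-1.46, 1.47], [-3.14, 3.14]. Speed limits (rad/s): [2.39, 2.39, 3.01, 3.14, 3.14, 3.14].

INTERFACE

Orientations are given as a unit quaternion [x, y, z, w].
In Python, from plant import readout, capture, arm, trace gives the robot as it stands.
- The arm moves only by the tool move_arm, never from a script. Its arguments are lists of equal length, an entry for each row: "offset": the shift along the tool's x, y, z in normalised numbers (1 is 0.8 m), a list of three; "twist": the turn, a rotation vector about the tool's x, y, z in shares of pi/2 rad (1.0 is pi/2 rad), a list of three; "fingers": the closure, from -1 (fully open) to 1 (shut). A call has 1 to 10 rows; each row is the pose to reach, as a shift and turn from the pose commanded when the call began, along the tool's axes at that moment; what a row does not reach only later rows make up. A row lasts 1/12 s, in which the tool goes at most 41.7 mm and 7.16 degrees, less where a joint would pass 70% of its speed; a pose out of reach is approached as far as the arm can. Shift and turn numbers lie between -1 and 1, and a call with a number outside is refused. A call with a gripper value outside its range is refused whole. The fingers move at their own pace and stop on an object; "grip_force" is the grip in N (left out, the last holds). Time passes only in rows, so rows that repeat a pose let the fingers close. It gives the time, the measured TCP pose, the force, the opening and the grip force at its end, in the units of the state.
- readout.get_obs(): the state, without advancing time (a new reading comes with each control period).
- capture(name): name is "scene" or "top"; returns a dict with "frame" (480x640x3 uint8, red, green, blue), "fx", "fy", "cx", "cy" (pixels), "pose" (4x4, takes a point from camera to world coordinates). Camera axes: x right, y up, looking along -z (the intrinsics and any distortion apply to the point x, -y, -z); pixel columns grow to the right and rows downward; lengths in m; the calibration is good to about 2 mm. A picture is of the moment at which its call begins. There is no depth.
- arm.hand_in(): hands the job in; it is judged then, once.
Trained networks look in the newest picture that a camera, given by its name, has taken for a name from the list of things; names that differ only in an ending like _2 or _b are one class to them, and where a whole thing is asked for, a point or a joint stands for the part that bears it (a point fixed in the world has none). Each returns a list of dicts, best first, with "conf" (0 to 1); they miss things now and then, are a little off and sometimes report something else, mostly with a low value. They report only what shows in the picture. A call takes as long as a camera call. They do not tell look-alikes from the thing itself.
- trace(camera, thing): "mask" (480x640 bool, what is visible of it) and "centre" ([row, column] in pixels, amid what is visible of it).
The state is a dict: "time_s": time; "q": joint angles; "qvel": joint speeds; "effort": joint torques, N m; "tcp_pos": TCP position; "eef_rot": TCP orientation; "contact_force": force on the tool from outside, world axes, zero at the start; "wrist_torque": the same for the moment, N m; "gripper_width": opening from 0.0 (shut) to 1.0 (fully open); "grip_force": force on a finger pad.
Only numpy, scipy, OpenCV 4.12 (cv2) and the standard library are available. Lean on these libraries where they do the work, as an engineer would, in place of code of your own. Each camera call takes 0.05 s, during which the arm holds its last target. There are 200 camera calls.

TASK

Turn the mixer base's speed dial fully anticlockwise to its off stop first. Then take off the round hub cap: its quarter-turn lock may be left- or right-handed and nothing shows which, so try it both ways, turn it the way that loosens, and lift it off. Finish while holding the cap in the gripper, upright and well clear above its hub, and leave the other things on the worktop where they are.

Things in the scene. Friction and masses are not known exactly. Their poses are not given: they have to be found in the camera images.
- mixer_base: White motor base of a kitchen mixer with its bowl off, fixed, a box 220 (x) by 330 (y) mm with a flat top (deck) 75 mm above the worktop. Origin: centre of its underside at worktop height. In its own axes the hub cap stands at (0, +75) mm on the deck and the dial at (-5, -85) mm.
- hub (a point): Centre of the hub on the deck of the mixer base, 75 mm above the worktop, under the cap; a fixed steel stub 21 mm high and 52 mm across with two lock flanges. Its axes are those of the mixer base.
- cap: Black round cap over the hub, 0.13 to 0.21 kg. Skirt 64 mm across, 29 mm high; on it a ribbed round stem to grip, 40 mm across, from 29 to 60 mm above the origin. Origin: centre of its underside, on the deck; z up; a small raised rib on the skirt's top points to its -x. It sits with about 2 mm of play; still locked, it rises only about 2 mm when pulled.
- cap_stem (a point): Middle of the cap's gripping stem, on its axis, 45 mm above the cap's underside. The lock: turned the wrong way the cap stops hard after 0.1 to 0.5 rad and the grip slips; the loosening way (clockwise or anticlockwise, varies from run to run) it turns easily, is free to lift at 1.2 to 1.9 rad from where it was found, and meets a stop beyond 2.2 rad.
- dial (a joint): Speed dial angle (rad): 0 = off, the anticlockwise end stop (seen from above); grows clockwise, to 2.6. Light friction (about 0.06 N m); stays where it is left.
- dial_grip (a point): Point on the dial's vertical axis at the height to grip, 37 mm above the deck. The dial is a black disc 48 mm across with an upright bar grip, 46 mm long, 14 mm thick, its top 44 mm above the deck and its foot 14 mm above the deck; the bar lies along this point's x axis and the point turns with the dial.
- rolling_pin: Bystander: wooden rolling pin 360 mm long, 44 mm thick, on two rests, its top 52 mm up; behind the mixer base. Origin under its middle, along its y.
- cutter: Bystander: steel ring cutter 48 mm across, 30 mm high, standing on the far edge of the mixer base's deck. Origin: centre of its underside.
- jar: Bystander: closed glass jar 68 mm across, 100 mm high, left of the mixer base. Origin: centre of its underside.
- bowl: Bystander: white bowl 120 mm across, 55 mm high, right of the mixer base. Origin: centre of its underside.
- scraper: Bystander: steel dough scraper with a wooden grip, 100 by 140 mm, 19 mm high, left of the mixer base. Origin: centre of its underside.
- cup: Bystander: steel mug 66 mm across, 60 mm high, in front of the mixer base. Origin: centre of its underside.
- spoon: Bystander: wooden spoon lying in front of the mixer base, about 30 mm high at most. Origin on its axis, underside.
There are look-alikes about, which are no part of the job. There is more than one size of the cap; the job needs the largest.

How it is judged:
By the outcome, as a careful person would: the job done as asked, in the order asked, and still so for the second after the job is handed in, while the arm keeps its last pose, push and grip.
It also fails if it takes over 67 s, if anything falls off the work surface, if the arm or the gripper's body presses on something with over 40 N, if the wrist force passes 120 N, or if a joint passes its speed limit or range.

## Working session

There is one attempt and no reset: what is moved stays moved. The work goes in short steps, Python scripts to look and compute and a tool call to move; the robot and the scene stay as the last step left them, time stands still between calls to the robot, and variables do not carry over. Pictures are saved under pics/ and viewed, at most 10 in all, crops included, and the job is handed in when it is done.

Besides the shell and the picture viewer there is one more tool, called after "Emit:" as name(argument=value, ...), one argument or row to a line, values as JSON. move_arm: Moves the arm, as the interface text tells. Its arguments: {"type":"object","properties":{"offset":{"type":"array","items":{"type":"array","items":{"type":"number"}}},"twist":{"type":"array","items":{"type":"array","items":{"type":"number"}}},"fingers":{"type":"array","items":{"type":"number"}},"grip_force":{"type":"number"}},"required":["offset","twist","fingers"]}

```bash
mkdir -p pics; ls; python3 - <<'E'
from plant import readout,capture,arm,trace
import cv2,numpy as np
o=readout.get_obs();print({k:np.round(v,3) for k,v in o.items()})
for c in("scene","top"):
    d=capture(c);cv2.imwrite(f"pics/{c}0.png",d["frame"][:,:,::-1]);print(c,d["fx"],d["fy"],d["cx"],d["cy"],d.keys());print(np.round(d["pose"],4))
    for t in("mixer_base","cap","dial","cap_stem"):
        for r in trace(c,t):
            ys,xs=np.where(r["mask"]);print(t,round(r["conf"],2),np.round(r["centre"],1),xs.min(),xs.max(),ys.min(),ys.max(),len(xs))
E
```

```text
pics
{'time_s': np.float64(0.0), 'q': array([-1.129,  0.126, -0.041,  1.405,  0.   ,  1.571]), 'qvel': array([-0.001, -0.   , -0.001,  0.001,  0.001, -0.001]), 'effort': array([-1.0000e-03, -4.3591e+01,  3.5292e+01,  1.7000e-02, -0.0000e+00,
        0.0000e+00]), 'tcp_pos': array([ 0.224, -0.474,  0.238]), 'eef_rot': array([ 0.976,  0.219, -0.   , -0.001]), 'contact_force': array([-0.815, -0.111, -0.548]), 'wrist_torque': array([-0.036,  0.024, -0.004]), 'grip_force': np.float64(0.0), 'gripper_width': np.float64(1.001)}
scene 583.071659664711 583.071659664711 313.08756734895246 244.53549846953314 dict_keys(['frame', 'fx', 'fy', 'cx', 'cy', 'pose'])
[[-0.0857 -0.7269  0.6814  1.4122]
 [ 0.9963 -0.0683  0.0524  0.0998]
 [ 0.0085  0.6833  0.7301  0.9767]
 [ 0.      0.      0.      1.    ]]
mixer_base 0.58 [266.1 285.2] 211 374 208 305 13131
cap 0.88 [236.2 326.5] 312 342 216 253 905
cap 0.66 [327.1 414.4] 400 424 310 338 564
cap 0.57 [312.2 464.4] 451 475 297 325 550
dial 0.92 [237.9 249. ] 240 262 227 248 422
cap_stem 0.95 [326.3 415.2] 400 423 312 338 515
cap_stem 0.71 [312. 464.] 451 475 298 325 542
cap_stem 0.58 [239.9 325.7] 311 342 216 253 928
top 544.1574842084425 544.1574842084425 319.43659210458515 247.2299848817071 dict_keys(['frame', 'fx', 'fy', 'cx', 'cy', 'pose'])
[[-1.100e-03  9.895e-01 -1.445e-01  4.654e-01]
 [-1.000e+00 -1.000e-04  6.800e-03  5.430e-02]
 [ 6.700e-03  1.445e-01  9.895e-01  9.979e-01]
 [ 0.000e+00  0.000e+00  0.000e+00  1.000e+00]]
mixer_base 0.7 [266.2 356.5] 251 457 192 341 22974
cap 0.79 [193.7 211.1] 198 224 179 205 564
cap 0.76 [216.4 151.2] 140 166 201 227 542
cap 0.6 [268.9 307.1] 291 329 251 289 1189
cap 0.58 [363.6 303.9] 265 376 354 383 1456
dial 0.82 [256.7 408.5] 389 420 247 273 647
cap_stem 0.97 [192.6 212.6] 198 224 179 205 566
cap_stem 0.88 [210.3 151.9] 139 167 201 227 606
cap_stem 0.85 [270.7 308.5] 291 328 250 289 1172
```

```bash
python3 - <<'E'
import cv2
a=cv2.imread("pics/top0.png");cv2.imwrite("pics/top0c.png",cv2.resize(a[160:400,110:480],None,fx=2.16,fy=2.16,interpolation=cv2.INTER_CUBIC))
E
```

```text
(no output)
```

View pics/scene0.png

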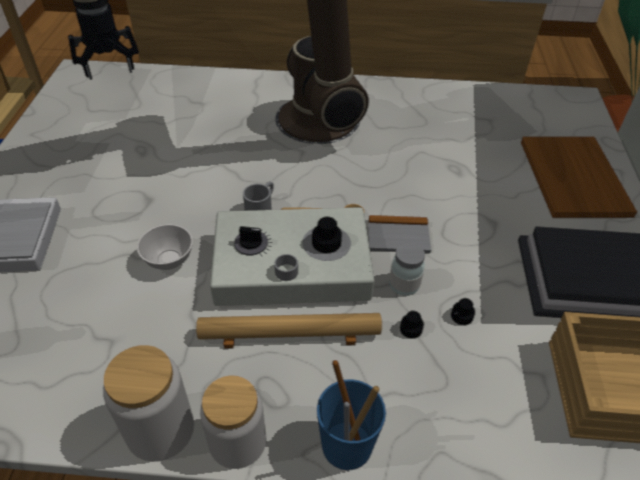

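View pics/top0c.png

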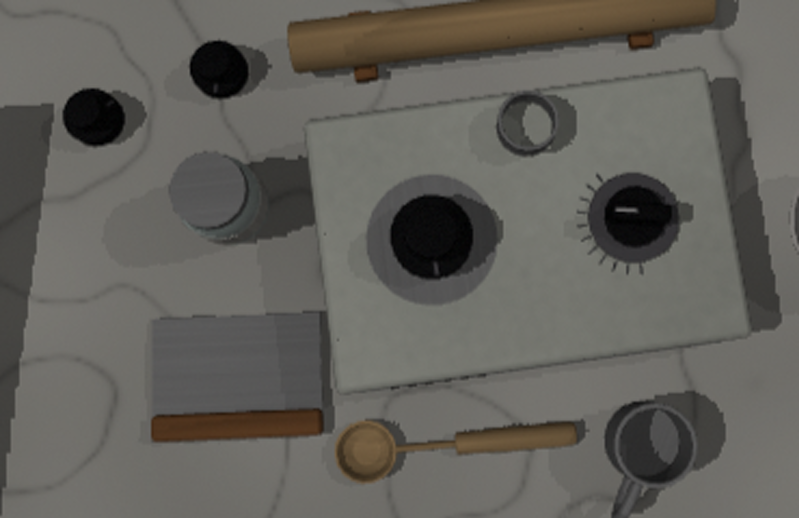

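The scene view shows the mixer base, with the dial at (249,238), the hub cap at (326,236) and the ring cutter at (286,266). Two smaller look-alike caps stand off to the side. In the top crop the hub cap is at (432,235) with its rib toward the robot. The dial is at (633,217), its white mark pointing roughly +y.

```bash
cat >h.py <<'E'
import numpy as np,cv2
def unproj(d,uv,z):
    uv=np.atleast_2d(uv).astype(float);P=d["pose"]
    r=np.c_[(uv[:,0]-d["cx"])/d["fx"],-(uv[:,1]-d["cy"])/d["fy"],-np.ones(len(uv))]@P[:3,:3].T
    t=P[:3,3];return t+r*((z-t[2])/r[:,2])[:,None]
def proj(d,X):
    c=(np.atleast_2d(X)-d["pose"][:3,3])@d["pose"][:3,:3]
    return np.c_[d["cx"]+d["fx"]*c[:,0]/-c[:,2],d["cy"]+d["fy"]*c[:,1]/c[:,2]]
E
python3 - <<'E'
from plant import readout,capture,arm,trace
from h import *
d=capture("top");g=cv2.cvtColor(d["frame"],cv2.COLOR_RGB2GRAY)
C=np.array([[306,122],[705,70],[750,332],[338,390]])/2.16+[110,160]
w=unproj(d,C,.075)[:,:2];print(w.round(4))
# fit rect: corners mixer (x110,y165),(110,-165),(-110,-165),(-110,165)
B=np.array([[.11,.165],[.11,-.165],[-.11,-.165],[-.11,.165]])
c=w.mean(0);H=B.T@(w-c);a=np.arctan2(H[0,1]-H[1,0],H[0,0]+H[1,1]);R=np.array([[np.cos(a),-np.sin(a)],[np.sin(a),np.cos(a)]])
print("yaw",a,"c",c,"res",(B@R.T+c-w).round(4))
hub=R@[0,.075]+c;dial=R@[-.005,-.085]+c;print("hub",hub,"dial",dial)
for n,t in(("cap",[268.9,307.1]),("dial",[256.7,408.5])):print(n,unproj(d,[t[1],t[0]],.135 if n=="cap" else .105)[0])
print(proj(d,[[*hub,.135],[*dial,.119],[*dial,.089]]))
s=capture("scene");print(proj(s,[[*hub,.135],[*dial,.119],[*dial,.089]]))
def crop(d,u,v,h,f):
    x=d["frame"][int(v)-h:int(v)+h,int(u)-h:int(u)+h,::-1].astype(float);x=255*np.clip(x/140,0,1)**.45
    return cv2.resize(x.astype(np.uint8),None,fx=f,fy=f,interpolation=cv2.INTER_CUBIC)
cv2.imwrite("pics/c1.png",np.vstack([np.hstack([crop(d,408,256,24,6),crop(d,307,269,24,6)]),np.hstack([crop(s,250,238,24,6),crop(s,326,236,24,6)])]))
E
```

```text
[[ 0.6538  0.1649]
 [ 0.6967 -0.1559]
 [ 0.4868 -0.1843]
 [ 0.4425  0.1366]]
yaw 0.1345438200532865 c [ 0.56995538 -0.00966449] res [[ 0.003   0.0037]
 [ 0.0044 -0.0025]
 [-0.0037 -0.0036]
 [-0.0037  0.0024]]
hub [0.55989501 0.06465771] dial [ 0.57640232 -0.094567  ]
cap [0.55650146 0.0680757  0.135     ]
dial [ 0.57989928 -0.09930163  0.105     ]
[[309.24897842 266.78041753]
 [407.09991119 257.73606391]
 [404.14111766 259.96981727]]
[[328.12123776 221.74179391]
 [250.55956903 227.73811627]
 [251.55461096 237.77285595]]
```

View pics/c1.png

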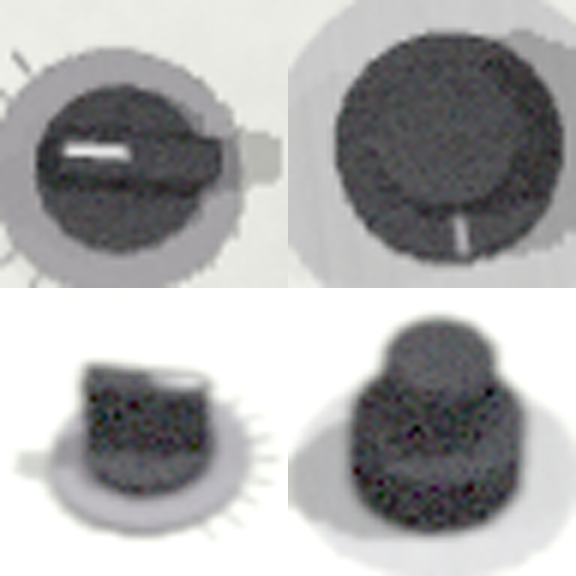

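Both refined crops agree with the fitted mixer pose to about 1–2 mm: dial disc at (404.5,260.2) px, cap at (309,268) px. The bar lies at yaw ≈1.48 rad and the off tick at ≈190°, so the dial needs about 1.83 rad anticlockwise. Next I move above the dial.

Careful with the scale: shifts go in shares of 0.8 m and turns go in shares of pi/2 rad. That gives: 480 mm / 800 = 0.6, -193 mm / 800 = -0.2413, -1.04 rad / 1.5708 = -0.6621.

Emit:
move_arm(
  offset=[
    [0.6,-0.2413,0.0725],
    [0.6,-0.2413,0.0725],
    [0.6,-0.2413,0.0725],
    [0.6,-0.2413,0.0725],
    [0.6,-0.2413,0.0725],
    [0.6,-0.2413,0.0725],
    [0.6,-0.2413,0.0725],
    [0.6,-0.2413,0.0725],
    [0.6,-0.2413,0.0725],
    [0.6,-0.2413,0.0725],
  ],
  twist=[
    [0,0,-0.6621],
    [0,0,-0.6621],
    [0,0,-0.6621],
    [0,0,-0.6621],
    [0,0,-0.6621],
    [0,0,-0.6621],
    [0,0,-0.6621],
    [0,0,-0.6621],
    [0,0,-0.6621],
    [0,0,-0.6621],
  ],
  fingers=[-1,-1,-1,-1,-1,-1,-1,-1,-1,-1],
)

```text
time_s: 1.43
tcp_pos: [0.5068, -0.1688, 0.1929]
eef_rot: [0.737, 0.676, 0.0, 0.0]
contact_force: [0.9, -1.1, 1.2]
gripper_width: 0.999
grip_force: 0.0
```

```bash
cat >st.py <<'E'
from plant import readout
from h import *
from scipy.spatial.transform import Rotation as R
import sys
o=readout.get_obs();M=R.from_quat(o["eef_rot"]).as_matrix();p=np.array(o["tcp_pos"])
print("t",round(o["time_s"],2),"q",np.round(o["q"],3),"p",p.round(4),"yaw_x",round(np.arctan2(M[1,0],M[0,0]),4),"tilt",M[:2,2].round(3),"F",np.round(o["contact_force"],1),"T",np.round(o["wrist_torque"],2),"w",round(o["gripper_width"],3),"g",o["grip_force"])
if len(sys.argv)>3: print("tool mm",((np.array(sys.argv[1:4],float)-p)@M*1000).round(1))
E
python3 st.py .5764 -.0946 .18
```

```text
t 1.43 q [-0.322  0.146 -0.117  1.307 -0.     1.336] p [ 0.5068 -0.1688  0.1929] yaw_x 1.484 tilt [ 0.001 -0.   ] F [ 0.9 -1.1  1.2] T [-0.01 -0.03 -0.02] w 0.999 g 0.0
tool mm [80.  62.9 12.9]
```

Scaled: 80 mm / 800 = 0.1, 63 mm / 800 = 0.0788.

Emit:
move_arm(
  offset=[
    [0.1,0.0788,0.0163],
    [0.1,0.0788,0.0163],
    [0.1,0.0788,0.0163],
    [0.1,0.0788,0.0163],
    [0.1,0.0788,0.0163],
  ],
  twist=[
    [0,0,0],
    [0,0,0],
    [0,0,0],
    [0,0,0],
    [0,0,0],
  ],
  fingers=[-0.4,-0.4,-0.4,-0.4,-0.4],
)

```text
time_s: 1.85
tcp_pos: [0.5758, -0.0957, 0.1792]
eef_rot: [0.737, 0.676, -0.001, -0.0]
contact_force: [-1.1, 0.4, -0.1]
gripper_width: 0.699
grip_force: 0.0
```

```bash
python3 st.py .5764 -.0946 .105
```

```text
t 1.85 q [-0.164  0.244 -0.028  1.301 -0.     1.493] p [ 0.5758 -0.0957  0.1792] yaw_x 1.4841 tilt [-0.001 -0.   ] F [-1.1  0.4 -0.1] T [ 0.04 -0.01 -0.02] w 0.699 g 0.0
tool mm [ 1.1  0.6 74.2]
```

Scaled: 74 mm / 800 = 0.0925, 68 mm / 800 = 0.085.

Emit:
move_arm(
  offset=[
    [0.0013,0.0006,0.0375],
    [0.0013,0.0006,0.0688],
    [0.0013,0.0006,0.085],
    [0.0013,0.0006,0.0925],
    [0.0013,0.0006,0.0925],
    [0.0013,0.0006,0.0925],
  ],
  twist=[
    [0,0,0],
    [0,0,0],
    [0,0,0],
    [0,0,0],
    [0,0,0],
    [0,0,0],
  ],
  fingers=[-0.4,-0.4,-0.4,-0.4,-0.2,0],
)

```text
time_s: 2.35
tcp_pos: [0.576, -0.0965, 0.1068]
eef_rot: [0.738, 0.674, 0.0, 0.0]
contact_force: [-0.2, -0.7, 1.1]
gripper_width: 0.505
grip_force: 0.0
```

Emit:
move_arm(
  offset=[
    [0,0,0],
    [0,0,0],
    [0,0,0],
    [0,0,0],
    [0,0,0],
    [0,0,0],
    [0,0,0],
    [0,0,0],
  ],
  twist=[
    [0,0,0],
    [0,0,0],
    [0,0,0],
    [0,0,0],
    [0,0,0],
    [0,0,0],
    [0,0,0],
    [0,0,0],
  ],
  fingers=[0.3,0.6,1,1,1,1,1,1],
  grip_force=25,
)

```text
time_s: 3.02
tcp_pos: [0.5776, -0.0961, 0.1075]
eef_rot: [0.738, 0.675, 0.001, 0.002]
contact_force: [2.2, -1.8, 5.9]
gripper_width: 0.153
grip_force: 29.5
```

```bash
python3 st.py .5764 -.0946 .105
```

```text
t 3.02 q [-1.650e-01  2.660e-01 -1.580e-01  1.143e+00 -1.000e-03  1.495e+00] p [ 0.5776 -0.0961  0.1075] yaw_x 1.4816 tilt [ 0.004 -0.001] F [ 2.2 -1.8  5.9] T [-0.43 -0.43 -0.01] w 0.153 g 29.505452513694763
tool mm [ 1.4 -1.3  2.5]
```

Scaled: -2 mm / 800 = -0.0025, -1.04 rad / 1.5708 = -0.6621.

Emit:
move_arm(
  offset=[
    [0,0,-0.0025],
    [0,0,-0.0025],
    [0,0,-0.0025],
    [0,0,-0.0025],
    [0,0,-0.0025],
    [0,0,-0.0025],
    [0,0,-0.0025],
    [0,0,-0.0025],
    [0,0,-0.0025],
    [0,0,-0.0025],
  ],
  twist=[
    [0,0,0],
    [0,0,-0.0637],
    [0,0,-0.1273],
    [0,0,-0.2037],
    [0,0,-0.2801],
    [0,0,-0.3565],
    [0,0,-0.4329],
    [0,0,-0.5093],
    [0,0,-0.5857],
    [0,0,-0.6621],
  ],
  fingers=[1,1,1,1,1,1,1,1,1,1],
)

```text
time_s: 3.85
tcp_pos: [0.578, -0.096, 0.1076]
eef_rot: [0.302, 0.953, 0.0, 0.002]
contact_force: [8.8, -1.8, -6.0]
gripper_width: 0.156
grip_force: 27.9
```

```bash
python3 st.py .5764 -.0946 .107
```

```text
t 3.85 q [-0.164  0.267 -0.156  1.145 -0.     0.449] p [ 0.578  -0.096   0.1076] yaw_x 2.5277 tilt [ 0.003 -0.001] F [ 8.8 -1.8 -6. ] T [-0.46 -1.86 -0.07] w 0.156 g 27.875485718250275
tool mm [2.1 0.2 0.6]
```

Scaled: 1 mm / 800 = 0.0013, -0.65 rad / 1.5708 = -0.4138.

Emit:
move_arm(
  offset=[
    [0,0,0.0013],
    [0,0,0.0013],
    [0,0,0.0013],
    [0,0,0.0013],
    [0,0,0.0013],
    [0,0,0.0013],
    [0,0,0.0013],
    [0,0,0.0013],
  ],
  twist=[
    [0,0,-0.0637],
    [0,0,-0.1273],
    [0,0,-0.191],
    [0,0,-0.2546],
    [0,0,-0.3183],
    [0,0,-0.382],
    [0,0,-0.4138],
    [0,0,-0.4138],
  ],
  fingers=[1,1,1,1,1,1,1,1],
)

```text
time_s: 4.52
tcp_pos: [0.5782, -0.0957, 0.1076]
eef_rot: [-0.016, 1.0, -0.0, 0.002]
contact_force: [6.8, -0.7, -0.6]
gripper_width: 0.157
grip_force: 28.7
```

```bash
python3 st.py .5764 -.0946 .107
```

```text
t 4.52 q [-0.164  0.267 -0.157  1.143  0.    -0.197] p [ 0.5782 -0.0957  0.1076] yaw_x -3.1087 tilt [ 0.004 -0.   ] F [ 6.8 -0.7 -0.6] T [-0.23 -1.47  0.07] w 0.157 g 28.713074326515198
tool mm [1.8 1.1 0.6]
```

Scaled: -0.12 rad / 1.5708 = -0.0764.

Emit:
move_arm(
  offset=[
    [0,0,0],
    [0,0,0],
    [0,0,0],
    [0,0,0],
  ],
  twist=[
    [0,0,-0.0255],
    [0,0,-0.0509],
    [0,0,-0.0764],
    [0,0,-0.0764],
  ],
  fingers=[1,1,1,1],
)

```text
time_s: 4.85
tcp_pos: [0.5781, -0.0956, 0.1076]
eef_rot: [-0.076, 0.997, -0.0, 0.002]
contact_force: [6.7, -0.1, -0.1]
gripper_width: 0.158
grip_force: 29.8
```

```bash
python3 st.py .5764 -.0946 .107
```

```text
t 4.85 q [-1.640e-01  2.670e-01 -1.570e-01  1.144e+00  1.000e-03 -3.160e-01] p [ 0.5781 -0.0956  0.1076] yaw_x -2.9903 tilt [0.004 0.   ] F [ 6.7 -0.1 -0.1] T [-0.12 -1.31 -0.41] w 0.158 g 29.79763090610504
tool mm [1.5 1.2 0.6]
```

Scaled: -0.06 rad / 1.5708 = -0.0382.

Emit:
move_arm(
  offset=[
    [0,0,0],
    [0,0,0],
    [0,0,0],
  ],
  twist=[
    [0,0,-0.0191],
    [0,0,-0.0382],
    [0,0,-0.0382],
  ],
  fingers=[1,1,1],
)

```text
time_s: 5.1
tcp_pos: [0.5781, -0.0956, 0.1077]
eef_rot: [-0.104, 0.995, -0.0, 0.002]
contact_force: [6.1, -0.2, 0.7]
gripper_width: 0.157
grip_force: 52.9
```

```bash
python3 st.py .5764 -.0946 .107
```

```text
t 5.1 q [-1.640e-01  2.670e-01 -1.570e-01  1.144e+00  1.000e-03 -3.730e-01] p [ 0.5781 -0.0956  0.1077] yaw_x -2.9331 tilt [0.004 0.   ] F [ 6.1 -0.2  0.7] T [ 0.06 -1.3  -1.41] w 0.157 g 52.887289663776755
tool mm [1.4 1.3 0.7]
```

Scaled: -0.08 rad / 1.5708 = -0.0509.

Emit:
move_arm(
  offset=[
    [0,0,0],
    [0,0,0],
    [0,0,0],
  ],
  twist=[
    [0,0,-0.0255],
    [0,0,-0.0509],
    [0,0,-0.0509],
  ],
  fingers=[1,1,1],
)

```text
time_s: 5.35
tcp_pos: [0.5774, -0.0957, 0.1078]
eef_rot: [-0.143, 0.99, 0.0, 0.001]
contact_force: [4.3, 0.2, 3.3]
gripper_width: 0.155
grip_force: 91.1
```

```bash
python3 st.py .5764 -.0946 .107
```

```text
t 5.35 q [-1.650e-01  2.660e-01 -1.570e-01  1.145e+00  1.000e-03 -4.520e-01] p [ 0.5774 -0.0957  0.1078] yaw_x -2.8543 tilt [0.003 0.   ] F [4.3 0.2 3.3] T [ 0.16 -0.91 -2.16] w 0.155 g 91.05780454119667
tool mm [0.7 1.3 0.8]
```

The torque has risen to −2.2 N·m at a yaw of about 3.31–3.4, which matches the predicted stop. I release and lift.

Scaled: -80 mm / 800 = -0.1, -50 mm / 800 = -0.0625.

Emit:
move_arm(
  offset=[
    [0,0,0],
    [0,0,0],
    [0,0,0],
    [0,0,0],
    [0,0,0],
    [0,0,-0.025],
    [0,0,-0.0625],
    [0,0,-0.1],
    [0,0,-0.1],
  ],
  twist=[
    [0,0,0],
    [0,0,0],
    [0,0,0],
    [0,0,0],
    [0,0,0],
    [0,0,0],
    [0,0,0],
    [0,0,0],
    [0,0,0],
  ],
  fingers=[0.5,0.2,0,-0.3,-0.4,-0.5,-0.5,-0.7,-1],
  grip_force=25,
)

```text
time_s: 6.1
tcp_pos: [0.5783, -0.0959, 0.193]
eef_rot: [-0.145, 0.989, -0.001, 0.004]
contact_force: [0.7, -1.1, 0.5]
gripper_width: 0.966
grip_force: 0.0
```

```bash
python3 st.py .5599 .0647 .19
```

```text
t 6.1 q [-0.164  0.238 -0.005  1.32  -0.    -0.455] p [ 0.5783 -0.0959  0.193 ] yaw_x -2.8511 tilt [ 0.008 -0.001] F [ 0.7 -1.1  0.5] T [ 0.01 -0.02 -0.01] w 0.966 g 0.0
tool mm [-28.4 159.2   2.6]
```

Scaled: 159 mm / 800 = 0.1988, -28 mm / 800 = -0.035, 0.17 rad / 1.5708 = 0.1082.

Emit:
move_arm(
  offset=[
    [-0.035,0.1988,0],
    [-0.035,0.1988,0],
    [-0.035,0.1988,0],
    [-0.035,0.1988,0],
    [-0.035,0.1988,0],
    [-0.035,0.1988,0],
    [-0.035,0.1988,0],
  ],
  twist=[
    [0,0,0.1082],
    [0,0,0.1082],
    [0,0,0.1082],
    [0,0,0.1082],
    [0,0,0.1082],
    [0,0,0.1082],
    [0,0,0.1082],
  ],
  fingers=[-1,-1,-1,-1,-1,-1,-1],
)

```text
time_s: 6.68
tcp_pos: [0.5574, 0.0648, 0.1867]
eef_rot: [-0.061, 0.998, -0.0, -0.0]
contact_force: [-0.6, -0.9, 0.2]
gripper_width: 0.999
grip_force: 0.0
```

```bash
python3 st.py .5599 .0647 .116; python3 - <<'E'
from plant import capture
from h import *
d=capture("top");s=capture("scene")
def crop(d,u,v,h,f):
    x=d["frame"][int(v)-h:int(v)+h,int(u)-h:int(u)+h,::-1].astype(float);x=255*np.clip(x/140,0,1)**.45
    return cv2.resize(x.astype(np.uint8),None,fx=f,fy=f,interpolation=cv2.INTER_CUBIC)
cv2.imwrite("pics/c2.png",np.hstack([crop(d,360,265,64,4.5),crop(s,250,238,24,12)])[:576])
E
```

```text
t 6.68 q [ 0.116  0.199 -0.068  1.304 -0.    -0.005] p [0.5574 0.0648 0.1867] yaw_x -3.0204 tilt [-0. -0.] F [-0.6 -0.9  0.2] T [-0.05  0.02  0.  ] w 0.999 g 0.0
tool mm [-2.5 -0.4 70.7]
```

View pics/c2.png

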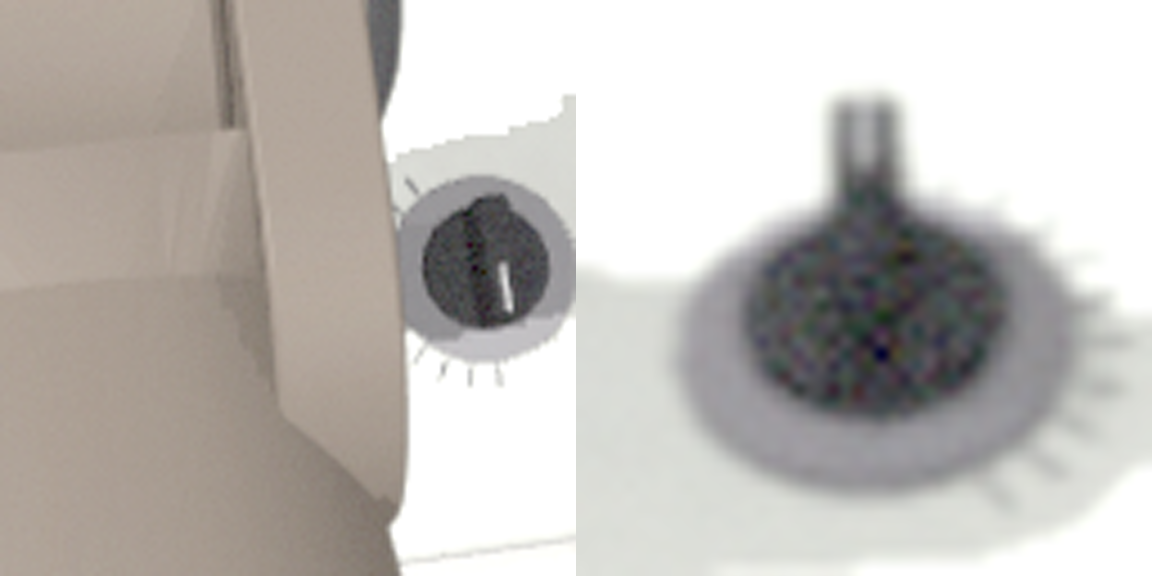

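The left crop shows the dial's mark running from (502,265) to (510,308), in line with the last tick at (500,375), so the dial is at off. Next I go down onto the cap stem.

Scaled: 71 mm / 800 = 0.0888, 66 mm / 800 = 0.0825.

Emit:
move_arm(
  offset=[
    [-0.0025,0,0.0375],
    [-0.0025,0,0.0688],
    [-0.0025,0,0.0825],
    [-0.0025,0,0.0888],
    [-0.0025,0,0.0888],
    [-0.0025,0,0.0888],
    [-0.0025,0,0.0888],
  ],
  twist=[
    [0,0,0],
    [0,0,0],
    [0,0,0],
    [0,0,0],
    [0,0,0],
    [0,0,0],
    [0,0,0],
  ],
  fingers=[-1,-1,-1,-1,-0.6,-0.3,-0.1],
)

```text
time_s: 7.37
tcp_pos: [0.5604, 0.0648, 0.1174]
eef_rot: [-0.06, 0.998, 0.0, 0.001]
contact_force: [0.7, -0.0, 1.7]
gripper_width: 0.604
grip_force: 0.0
```

```bash
python3 st.py .5599 .0647 .116
```

```text
t 7.37 q [ 0.115  0.224 -0.19   1.155 -0.    -0.005] p [0.5604 0.0648 0.1174] yaw_x -3.0219 tilt [0.002 0.   ] F [ 0.7 -0.   1.7] T [0.05 0.01 0.04] w 0.604 g 0.0
tool mm [0.5 0.  1.4]
```

Emit:
move_arm(
  offset=[
    [0,0,0],
    [0,0,0],
    [0,0,0],
    [0,0,0],
    [0,0,0],
    [0,0,0],
  ],
  twist=[
    [0,0,0],
    [0,0,0],
    [0,0,0],
    [0,0,0],
    [0,0,0],
    [0,0,0],
  ],
  fingers=[0.1,0.4,0.8,1,1,1],
  grip_force=40,
)

```text
time_s: 7.87
tcp_pos: [0.5605, 0.0649, 0.1176]
eef_rot: [-0.06, 0.998, -0.0, 0.002]
contact_force: [-0.8, -1.0, 5.8]
gripper_width: 0.451
grip_force: 40.8
```

```bash
python3 st.py .5599 .0647 .116
```

```text
t 7.87 q [ 0.116  0.223 -0.19   1.154 -0.    -0.005] p [0.5605 0.0649 0.1176] yaw_x -3.0214 tilt [ 0.003 -0.   ] F [-0.8 -1.   5.8] T [-0.21  0.08  0.02] w 0.451 g 40.766209959983826
tool mm [ 0.6 -0.2  1.6]
```

Scaled: -0.08 rad / 1.5708 = -0.0509.

Emit:
move_arm(
  offset=[
    [0,0,0],
    [0,0,0],
    [0,0,0],
    [0,0,0],
  ],
  twist=[
    [0,0,-0.0509],
    [0,0,-0.1019],
    [0,0,-0.1401],
    [0,0,-0.1401],
  ],
  fingers=[1,1,1,1],
)

```text
time_s: 8.2
tcp_pos: [0.5615, 0.0633, 0.1177]
eef_rot: [-0.17, 0.985, -0.002, 0.002]
contact_force: [2.7, -7.4, 5.0]
gripper_width: 0.455
grip_force: 40.7
```

```bash
python3 st.py
```

```text
t 8.2 q [ 0.115  0.223 -0.19   1.153 -0.004 -0.227] p [0.5615 0.0633 0.1177] yaw_x -2.8002 tilt [ 0.005 -0.004] F [ 2.7 -7.4  5. ] T [-1.43 -0.61 -0.13] w 0.455 g 40.72425127029419
```

Scaled: -0.22 rad / 1.5708 = -0.1401.

Emit:
move_arm(
  offset=[
    [0,0,0],
    [0,0,0],
    [0,0,0],
    [0,0,0],
  ],
  twist=[
    [0,0,-0.0509],
    [0,0,-0.1019],
    [0,0,-0.1401],
    [0,0,-0.1401],
  ],
  fingers=[1,1,1,1],
)

```text
time_s: 8.53
tcp_pos: [0.5611, 0.0613, 0.1179]
eef_rot: [-0.276, 0.961, -0.004, 0.001]
contact_force: [-0.1, -13.6, 8.4]
gripper_width: 0.459
grip_force: 41.1
```

```bash
python3 st.py
```

```text
t 8.53 q [ 0.113  0.223 -0.19   1.154 -0.009 -0.445] p [0.5611 0.0613 0.1179] yaw_x -2.583 tilt [ 0.004 -0.008] F [ -0.1 -13.6   8.4] T [-2.98 -0.18 -0.63] w 0.459 g 41.124547719955444
```

Scaled: -1 mm / 800 = -0.0013, -0.15 rad / 1.5708 = -0.0955.

Emit:
move_arm(
  offset=[
    [0,0,-0.0013],
    [0,0,-0.0013],
    [0,0,-0.0013],
    [0,0,-0.0013],
  ],
  twist=[
    [0,0,-0.0318],
    [0,0,-0.0637],
    [0,0,-0.0955],
    [0,0,-0.0955],
  ],
  fingers=[1,1,1,1],
)

```text
time_s: 8.87
tcp_pos: [0.5593, 0.0597, 0.1182]
eef_rot: [-0.346, 0.938, -0.006, -0.002]
contact_force: [-4.9, -19.5, 8.2]
gripper_width: 0.455
grip_force: 41.2
```

```bash
python3 st.py; python3 - <<'E'
from plant import capture
from h import *
s=capture("scene");d=capture("top")
def crop(d,u,v,h,f):
    x=d["frame"][int(v)-h:int(v)+h,int(u)-h:int(u)+h,::-1].astype(float);x=255*np.clip(x/140,0,1)**.45
    return cv2.resize(x.astype(np.uint8),None,fx=f,fy=f,interpolation=cv2.INTER_CUBIC)
cv2.imwrite("pics/c3.png",np.hstack([crop(d,308,275,36,8),crop(s,326,236,36,8)])[:576])
E
```

```text
t 8.87 q [ 0.112  0.222 -0.19   1.159 -0.011 -0.595] p [0.5593 0.0597 0.1182] yaw_x -2.4347 tilt [ 0.001 -0.011] F [ -4.9 -19.5   8.2] T [-4.1   0.74 -0.81] w 0.455 g 41.191003918647766
```

View pics/c3.png

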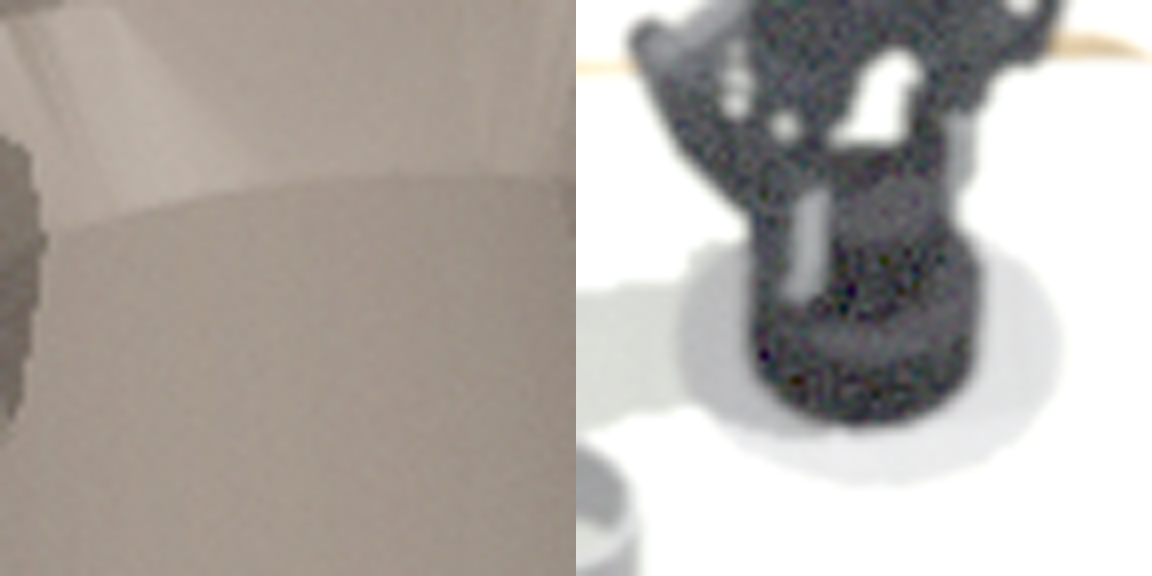

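The right crop shows the fingers on the cap stem at about (860,230) and the cap still seated on the deck. Torque is building, so I now try clockwise.

Scaled: 0.5 rad / 1.5708 = 0.3183.

Emit:
move_arm(
  offset=[
    [0,0,0],
    [0,0,0],
    [0,0,0],
    [0,0,0],
    [0,0,0],
    [0,0,0],
  ],
  twist=[
    [0,0,0.0637],
    [0,0,0.1273],
    [0,0,0.191],
    [0,0,0.2546],
    [0,0,0.3183],
    [0,0,0.3183],
  ],
  fingers=[1,1,1,1,1,1],
)

```text
time_s: 9.47
tcp_pos: [0.5583, 0.0638, 0.1179]
eef_rot: [-0.102, 0.995, -0.001, -0.001]
contact_force: [-6.0, -4.0, 8.3]
gripper_width: 0.455
grip_force: 41.1
```

```bash
python3 st.py
```

```text
t 9.47 q [ 0.115  0.222 -0.191  1.159 -0.002 -0.09 ] p [0.5583 0.0638 0.1179] yaw_x -2.9364 tilt [-0.001 -0.002] F [-6.  -4.   8.3] T [-0.81  1.34 -0.26] w 0.455 g 41.08542859554291
```

Scaled: 0.4 rad / 1.5708 = 0.2546.

Emit:
move_arm(
  offset=[
    [0,0,0],
    [0,0,0],
    [0,0,0],
    [0,0,0],
    [0,0,0],
  ],
  twist=[
    [0,0,0.0637],
    [0,0,0.1273],
    [0,0,0.191],
    [0,0,0.2546],
    [0,0,0.2546],
  ],
  fingers=[1,1,1,1,1],
)

```text
time_s: 9.88
tcp_pos: [0.5585, 0.0649, 0.1178]
eef_rot: [0.097, 0.995, -0.0, -0.001]
contact_force: [-5.4, -1.0, 6.2]
gripper_width: 0.454
grip_force: 41.0
```

```bash
python3 st.py
```

```text
t 9.88 q [ 0.116  0.223 -0.191  1.159  0.     0.31 ] p [0.5585 0.0649 0.1178] yaw_x 2.9475 tilt [-0.001 -0.   ] F [-5.4 -1.   6.2] T [-0.06  1.11 -0.27] w 0.454 g 40.984225273132324
```

Scaled: 0.4 rad / 1.5708 = 0.2546.

Emit:
move_arm(
  offset=[
    [0,0,0],
    [0,0,0],
    [0,0,0],
    [0,0,0],
    [0,0,0],
  ],
  twist=[
    [0,0,0.0637],
    [0,0,0.1273],
    [0,0,0.191],
    [0,0,0.2546],
    [0,0,0.2546],
  ],
  fingers=[1,1,1,1,1],
)

```text
time_s: 10.3
tcp_pos: [0.5591, 0.0655, 0.1178]
eef_rot: [0.292, 0.957, 0.001, -0.0]
contact_force: [-4.8, 1.5, 6.2]
gripper_width: 0.455
grip_force: 41.0
```

```bash
python3 st.py
```

```text
t 10.3 q [ 1.160e-01  2.230e-01 -1.900e-01  1.157e+00  1.000e-03  7.080e-01] p [0.5591 0.0655 0.1178] yaw_x 2.5496 tilt [0.    0.001] F [-4.8  1.5  6.2] T [ 0.44  0.78 -0.18] w 0.455 g 40.976606011390686
```

Scaled: 0.4 rad / 1.5708 = 0.2546.

Emit:
move_arm(
  offset=[
    [0,0,0],
    [0,0,0],
    [0,0,0],
    [0,0,0],
    [0,0,0],
  ],
  twist=[
    [0,0,0.0637],
    [0,0,0.1273],
    [0,0,0.191],
    [0,0,0.2546],
    [0,0,0.2546],
  ],
  fingers=[1,1,1,1,1],
)

```text
time_s: 10.72
tcp_pos: [0.5597, 0.0656, 0.1178]
eef_rot: [0.475, 0.88, 0.001, 0.0]
contact_force: [-2.6, 2.4, 5.5]
gripper_width: 0.454
grip_force: 40.9
```

```bash
python3 st.py
```

```text
t 10.72 q [ 1.160e-01  2.230e-01 -1.900e-01  1.156e+00  1.000e-03  1.106e+00] p [0.5597 0.0656 0.1178] yaw_x 2.1521 tilt [0.001 0.001] F [-2.6  2.4  5.5] T [ 0.57  0.4  -0.15] w 0.454 g 40.9420645236969
```

Clockwise is free, with torque near 0.2 N·m. I turn further and then test the lift.

Scaled: 0.5 rad / 1.5708 = 0.3183.

Emit:
move_arm(
  offset=[
    [0,0,0],
    [0,0,0],
    [0,0,0],
    [0,0,0],
    [0,0,0],
    [0,0,0],
  ],
  twist=[
    [0,0,0.0637],
    [0,0,0.1273],
    [0,0,0.191],
    [0,0,0.2546],
    [0,0,0.3183],
    [0,0,0.3183],
  ],
  fingers=[1,1,1,1,1,1],
)

```text
time_s: 11.22
tcp_pos: [0.5606, 0.0654, 0.1178]
eef_rot: [0.677, 0.736, 0.001, 0.001]
contact_force: [1.7, 2.7, 3.1]
gripper_width: 0.457
grip_force: 40.8
```

```bash
python3 st.py
```

```text
t 11.22 q [ 0.116  0.224 -0.189  1.155  0.     1.604] p [0.5606 0.0654 0.1178] yaw_x 1.6536 tilt [0.003 0.001] F [1.7 2.7 3.1] T [ 0.33 -0.54 -0.08] w 0.457 g 40.81642270088196
```

Scaled: -6 mm / 800 = -0.0075, -4 mm / 800 = -0.005.

Emit:
move_arm(
  offset=[
    [0,0,-0.0025],
    [0,0,-0.005],
    [0,0,-0.0075],
    [0,0,-0.0075],
    [0,0,-0.0075],
  ],
  twist=[
    [0,0,0],
    [0,0,0],
    [0,0,0],
    [0,0,0],
    [0,0,0],
  ],
  fingers=[1,1,1,1,1],
)

```text
time_s: 11.63
tcp_pos: [0.5601, 0.0656, 0.1227]
eef_rot: [0.676, 0.737, 0.001, -0.0]
contact_force: [3.1, 4.7, -1.5]
gripper_width: 0.455
grip_force: 40.8
```

```bash
python3 st.py
```

```text
t 11.63 q [ 1.160e-01  2.220e-01 -1.800e-01  1.167e+00  1.000e-03  1.600e+00] p [0.5601 0.0656 0.1227] yaw_x 1.6573 tilt [0.001 0.001] F [ 3.1  4.7 -1.5] T [ 0.91 -0.79  0.04] w 0.455 g 40.768402218818665
```

It rose 5 mm carrying only the cap's weight, so it's free. I lift it clear.

Scaled: -100 mm / 800 = -0.125, -90 mm / 800 = -0.1125.

Emit:
move_arm(
  offset=[
    [0,0,-0.0075],
    [0,0,-0.015],
    [0,0,-0.0225],
    [0,0,-0.0313],
    [0,0,-0.0438],
    [0,0,-0.0625],
    [0,0,-0.0875],
    [0,0,-0.1125],
    [0,0,-0.125],
    [0,0,-0.125],
  ],
  twist=[
    [0,0,0],
    [0,0,0],
    [0,0,0],
    [0,0,0],
    [0,0,0],
    [0,0,0],
    [0,0,0],
    [0,0,0],
    [0,0,0],
    [0,0,0],
  ],
  fingers=[1,1,1,1,1,1,1,1,1,1],
)

```text
time_s: 12.47
tcp_pos: [0.5604, 0.0648, 0.2257]
eef_rot: [0.678, 0.735, 0.001, 0.001]
contact_force: [0.2, 0.3, -1.5]
gripper_width: 0.454
grip_force: 41.5
```

Emit:
move_arm(
  offset=[
    [0,0,0],
    [0,0,0],
    [0,0,0],
    [0,0,0],
  ],
  twist=[
    [0,0,0],
    [0,0,0],
    [0,0,0],
    [0,0,0],
  ],
  fingers=[1,1,1,1],
)

```text
time_s: 12.8
tcp_pos: [0.5589, 0.0649, 0.2216]
eef_rot: [0.678, 0.735, -0.001, -0.001]
contact_force: [-0.4, 0.5, -1.1]
gripper_width: 0.455
grip_force: 41.5
```

```bash
python3 st.py; python3 - <<'E'
from plant import capture
import cv2
d=capture("scene");cv2.imwrite("pics/s4.png",cv2.resize(d["frame"][130:360,130:490,::-1],None,fx=2.2,fy=2.2))
E
```

```text
t 12.8 q [ 0.116  0.2    0.009  1.383 -0.     1.605] p [0.5589 0.0649 0.2216] yaw_x 1.652 tilt [-0.002 -0.   ] F [-0.4  0.5 -1.1] T [-0.01 -0.02  0.07] w 0.455 g 41.49056375026703
```

View pics/s4.png

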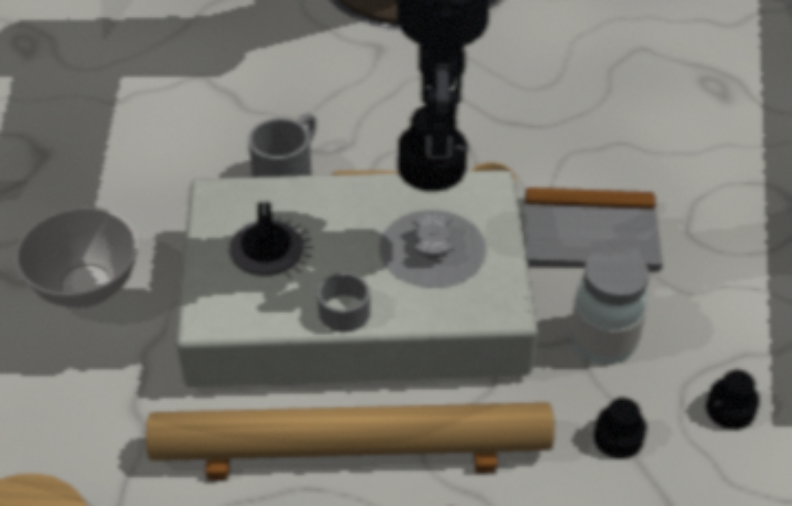

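The cap hangs upright in the gripper at (432,155), about 100 mm above the bare hub at (432,240). The dial at (265,240) is still at off, and the bystanders haven't moved.

```bash
python3 -c "
from plant import arm
print(arm.hand_in())"
```

```text
the job is handed in; nothing more can be done
None
```

The job is handed in: the dial was turned to its off stop first, then the cap was unlocked clockwise and lifted, and the gripper now holds it upright about 100 mm above the hub, with the other things where they were.

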